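# Unclamp the press mould and take out the lid

### The arm

A 6-joint arm with a two-finger parallel gripper is mounted at the origin on the work surface. World frame = base frame: x ahead of the robot, y to its left, z up, the work surface at z = 0. Lengths are in mm, angles in rad, forces in N, time in s.
With the tool pointing down it reaches from about 350 to 975 mm from the base axis. Payload 7.1 kg.
Tool frame: the origin (TCP) lies between the finger pads; the fingertips stand 19 mm ahead of it and the grasp point (between the pads) is the TCP; z points along the fingers, y is the line along which they close (so a half turn about z gives the same grasp; the last joint's range is limited). The gripper opens to 88 mm and grips with 3 to 60 N. Pads are 20 mm wide; open, the fingers measure 115 mm over their backs; the gripper's body (75 mm by 178 mm) begins 61 mm behind the grasp point.
Start: joints at [1.316, 0.423, 1.63, -0, 1.089, -0.019], TCP at [145.982, 607.696, 241.675] pointing down, gripper open.
Joint ranges: [-3, 3], [-0.9, 2.11], [0.09, 2.58], [-1.31, 4.45], [0.11, 2.69], [-2.54, 2.54]. Speed limits (rad/s): [2.39, 2.39, 3.01, 3.14, 3.14, 3.14].

### API

Orientations are given as a rotation vector (axis times angle).
In Python, from workcell import ctrl gives the robot as it stands.
- The arm moves only by the tool arm_command, never from a script. Its argument "series" is a list of rows, each an object with "linear": the shift along the tool's x, y, z in m, a list of three; "turn": the turn about the tool's z in rad. A call has 1 to 10 rows; each row shifts and turns the commanded pose from where the row before left it, along the tool's axes as they then stand; what a row does not reach is not made up. A row lasts 1/10 s, in which the tool goes at most 50 mm and 8.59 degrees, less where a joint would pass 70% of its speed; a pose out of reach is approached as far as the arm can. A call with a gripper value outside its range is refused whole. "jaw" is the opening, from -1 (shut) to 1 (fully open), set as the call begins (left out, the last holds). The fingers move at their own pace and stop on an object; the grip force is fixed at half the most. Time passes only in rows, so rows that do not move let the fingers close. It gives the time, the measured TCP pose, the force, the opening and the grip force at its end, in the units of the state.
- ctrl.get_obs(): the state, without advancing time (a new reading comes with each control period).
- ctrl.get_image(name): name is "scene" or "side" or "wrist"; returns a dict with "frame" (480x640x3 uint8, blue, green, red), "fx", "fy", "cx", "cy" (pixels), "rvec" (rotation vector, rad) and "tvec" (3), from world to camera coordinates, as OpenCV has them. Camera axes: x right, y down, z forward; pixel columns grow to the right and rows downward; lengths in mm; the calibration is good to about 2 mm. A picture is of the moment at which its call begins. There is no depth.
- ctrl.close_job(): hands the job in; it is judged then, once.
The state is a dict: "t": time; "qpos": joint angles; "qvel": joint speeds; "joint_torque": joint torques, N m; "ee_pos": TCP position; "orientation": TCP orientation; "ft_force": force on the tool from outside, world axes, zero at the start; "moment": the same for the moment, N m; "width": finger opening in mm; "grasp_force": force on a finger pad.
Only numpy, scipy, OpenCV 4.12 (cv2) and the standard library are available. Lean on these libraries where they do the work, as an engineer would, in place of code of your own. Each camera call takes 0.05 s, during which the arm holds its last target. There are 200 camera calls.

### The job

The clay lid has dried in its plaster mould under the clamp. Loosen the clamp's T-handle, which has a left-hand thread (turn it clockwise until the bar is free, without forcing it against its stop), swing the bar well clear of the mould (at least 50 degrees), then lift the lid out and set it down gently, right way up, flat on the middle of the free end of the ware board. Leave the other things on the bench where they are.

Things in the scene. Friction and masses are not known exactly. Their poses are not given: they have to be found in the camera images.
- fixture: Clamp fixture, fixed to the bench: wooden base board 200 (x) x 280 (y) x 12 mm, on it a white plaster press mould 160 x 130 mm, its top 57 mm above the bench, centred at local y = -60 mm, with a cavity 116 (x) x 86 (y) mm, 20 mm deep, and a vertical stud at local y = +70 mm. Origin: centre of the board's underside; z up.
- clamp_hub (a point): On the stud's axis at mid height of the T-handle's cross-bar; rises with it. The cross-bar is round dark steel, 16 mm thick, level, reaching 66 mm each side of the axis, on a 26 mm hub that ends 18 mm above this point. The clamp bar's top lies 31 mm below. The cross-bar's angle differs every time and is not given: look, or feel for it.
- tight_mark (a point): Fixed point on the stud's axis, 128 mm above the bench: where clamp_hub is when tight. Left-hand thread: turned CLOCKWISE from above the handle loosens and rises 8.2 mm a turn. It starts 0.03 to 0.4 turn from tight; the bar comes free 7.5 mm above this mark; a hard stop ends the turning at 11 mm. It takes a stiff 0.4 N m (about 9 N on an arm) and stays put when let go.
- clamp_bar (a joint): Angle of the clamp bar about the stud (rad): 0 = across the mould, over the lid (bar points to the fixture's -y); grows as it swings anticlockwise seen from above, towards the fixture's +x; stop at 1.4. Until the nut is loosened a key under it sits between two steel cheeks and it cannot swing. Once free it needs about 2 N at its end and stays where left.
- bar_end (a point): Near the free end of the clamp bar, 158 mm from the stud's axis, at mid width and thickness. Flat steel bar 30 mm wide, 14 mm thick, ending 12 mm beyond this point; y axis points along the bar to the stud, x axis the way it swings. At the start its underside is 1.5 to 5 mm above the lid's grip.
- lid_center (a point): Formed lid of stiff grey clay (rigid, 0.2 to 0.42 kg), at the start in the mould's cavity below the bar. Point half-way up it: 22 mm above its underside. Flange 110 (x) x 80 (y) x 12 mm, a step 94 x 64 mm, 8 mm high, and on that an upright grip 50 mm long (x), 16 mm thick (y), 24 mm tall (from 2 mm below this point to 22 mm above it).
- ware_board: Fixed wooden ware board 300 (x) x 180 (y) x 15 mm lying on the bench to the left or right of the fixture; origin at the centre of its underside. A tumbler stands on its +x end (x = +100 mm).
- board_free (a point): On the ware board's top face, the middle of its free end (board x = -60 mm), where the lid is to go.
- tumbler: Bystander, leave alone: tall clay tumbler 70 mm across, 85 mm high, standing on the ware board's occupied end. Origin: centre of its underside.
- bowl: Bystander, leave alone: open bowl 110 mm across, 50 mm high, standing on the bench. Origin: centre of its underside.
- glaze_jar: Bystander, leave alone: closed grey jar 76 mm across, 90 mm high, on the bench. Origin: centre of its underside.
- mug: Bystander, leave alone: mug 80 mm across, 90 mm high, on the bench. Origin: centre of its underside.
- brush: Bystander, leave alone: brush lying on the bench near the robot. Origin: centre of its underside.
- modelling_tool: Bystander, leave alone: wooden-handled spatula lying on the bench near the robot. Origin: centre of its underside.
- rib_block: Bystander, leave alone: small dark wooden block 90 x 50 x 18 mm lying on the fixture's base board beside the stud. Origin: centre of its underside.
- crock_lid: The same lid; origin at the centre of its underside.
There are look-alikes about, which are no part of the job. Leave any pink or red look-alike of the crock_lid alone.

How it is judged (in metres and radians):
On the way, in this order (a step that is already met when the one before it is completed fails the run):
1. the T-handle is loosened: the nut and bar have risen at least 6 mm above the tight position (z of clamp_hub in the frame of fixture above 0.134 m), for 0.2 s.
2. the bar is swung clear of the mould (at least 0.8 rad) (value of joint clamp_bar above 0.8 rad), for 0.2 s.
3. the lid is lifted out of the mould (its underside at least 10 mm above the mould's top) (z of lid_center in the frame of fixture above 0.089 m), for 0.1 s.
At the end, for the whole second after the job is handed in: The lid lies upright and flat (within 0.1 rad) on the ware board, its centre within 50 mm along and 45 mm across the board of the middle of the free end, released; the clamp bar stands at 0.8 rad or more (x of lid_center in the frame of ware_board between -0.11 and -0.01 m and y of lid_center in the frame of ware_board between -0.045 and 0.045 m and z of lid_center in the frame of ware_board between 0.032 and 0.042 m and angle between lid_center's own z axis and vertical below 0.1 rad and value of joint clamp_bar above 0.8 rad); the robot touches nothing.
It fails at once if a bystander is moved more than 25 mm (distance of any of tumbler, bowl, glaze_jar, mug, brush, modelling_tool, rib_block from where it was at the start of the episode above 0.025 m).
It fails at once if the fixture, handle or bar is forced with more than 80 N (contact force between the fingers and fixture above 80 N).
It fails at once if the lid is dropped onto or slammed against the ware board (it moves faster than 0.5 m/s with its underside less than 30 mm above the board) (linear speed of crock_lid above 0.5 m/s and z of lid_center in the frame of ware_board below 0.067 m and x of lid_center in the frame of ware_board between -0.15 and 0.15 m and y of lid_center in the frame of ware_board between -0.09 and 0.09 m).
It also fails if it takes over 72 s, if anything falls off the work surface, if the arm or the gripper's body presses on something with over 40 N, if the wrist force passes 120 N, or if a joint passes its speed limit or range.

## Working session

There is one attempt and no reset: what is moved stays moved. The work goes in short steps, Python scripts to look and compute and a tool call to move; the robot and the scene stay as the last step left them, time stands still between calls to the robot, and variables do not carry over. Pictures are saved under pics/ and viewed, at most 10 in all, crops included, and the job is handed in when it is done.

Besides the shell and the picture viewer there is one more tool, called after "Request:" by a JSON object that holds its "name" and its "arguments", one argument or row to a line. arm_command: Moves the arm, as the interface text tells. Its arguments: {"type":"object","properties":{"series":{"type":"array"},"jaw":{"type":"number"}},"required":["series"]}

```bash
ls; mkdir -p pics
cat > h.py <<'E'
import numpy as np, cv2
from workcell import ctrl
def snap(name,fn):
    d=ctrl.get_image(name); cv2.imwrite('pics/'+fn+'.png',d['frame'])
    np.savez('pics/'+fn+'.npz',**{k:np.array(v) for k,v in d.items()})
    return d
def load(fn): return dict(np.load('pics/'+fn+'.npz'))
def ray(d,u,v):
    R=cv2.Rodrigues(np.array(d['rvec'],float))[0]; t=np.array(d['tvec'],float).ravel()
    c=-R.T@t; r=R.T@np.array([(u-d['cx'])/d['fx'],(v-d['cy'])/d['fy'],1]); return c,r
def atz(d,u,v,z):
    c,r=ray(d,u,v); return (c+r*(z-c[2])/r[2]).round(1)
def proj(d,p):
    R=cv2.Rodrigues(np.array(d['rvec'],float))[0]; q=(R@np.array(p,float).T).T+np.array(d['tvec'],float).ravel()
    return (q[...,:2]/q[...,2:]*[d['fx'],d['fy']]+[d['cx'],d['cy']]).round(1)
E
python3 - <<'E'
from h import *
for n in('scene','side','wrist'):
    d=snap(n,n+'0'); print(n,ray(d,320,240),d['fx'])
a=cv2.imread('pics/scene0.png')
print(ctrl.get_obs())
E
```

```text
pics
scene (array([1525.99566778,   47.03553724,  917.39165929]), array([-0.76736627, -0.03880297, -0.64015761])) 595.0485725093532
side (array([  -20.8520548 , -1028.14172152,   816.81179706]), array([ 0.41889813,  0.74225354, -0.52320951])) 495.677731313647
wrist (array([ 73.70280045, 625.72764684, 383.3639004 ]), array([ 0.26252272, -0.07732492, -0.96190611])) 331.53455510180663
{'t': 0.15, 'qpos': array([ 1.31598258e+00,  4.23673957e-01,  1.63047421e+00, -1.74565820e-05,
        1.08859286e+00, -1.90068734e-02]), 'qvel': array([-0.00059179, -0.00247585, -0.00159564, -0.0007744 , -0.00138428,
       -0.00135581]), 'joint_torque': array([ 7.18807241e-04, -5.44982028e+01, -2.73915088e+01,  6.43571536e-02,
        2.04761530e-02, -5.62872424e-05]), 'ee_pos': array([145.90239037, 607.33000077, 241.09066184]), 'orientation': array([-3.69517659e-01, -3.11964251e+00,  1.79021870e-03]), 'ft_force': array([-0.0713332 ,  0.07296676, -0.31316927]), 'moment': array([-0.00781489,  0.02657777, -0.01979521]), 'grasp_force': 0.0, 'width': 88.0223168387351}
```

View pics/scene0.png

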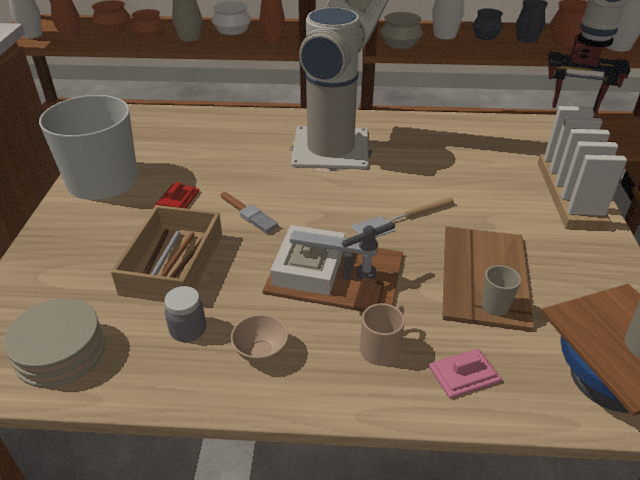

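View pics/side0.png

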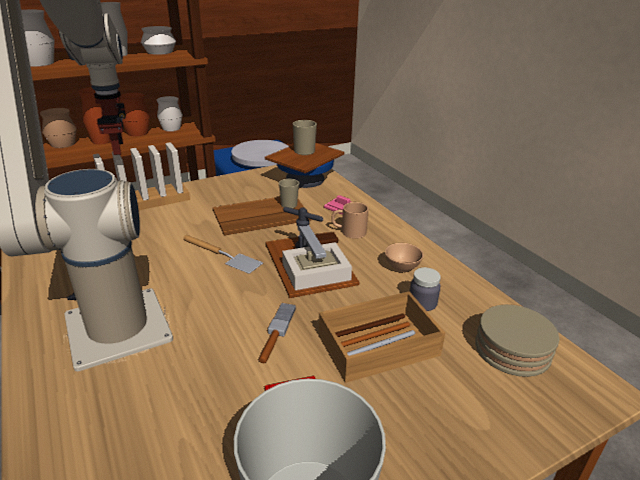

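The scene picture shows the fixture at about (335,265), with the T-handle at (369,238), the bar running left from it, and the grey lid in the mould at (308,257). The ware board is at (487,275), its tumbler at (500,290).

Things that could be taken for the lid: grey lid (308,257), in the mould; pink lid (466,372); red lid (178,195). For the board: flat board (487,275), against the tilted board on the blue tub (605,340). I choose the grey lid under the bar and the flat board, and check with a close crop.

Run:
```python
from h import *
a=cv2.imread('pics/scene0.png')[205:335,255:425]; b=cv2.imread('pics/side0.png')[195:305,255:375]
a=cv2.resize(a,(0,0),fx=4.5,fy=4.5,interpolation=cv2.INTER_CUBIC); cv2.imwrite('pics/c1.png',a)
```

```text
(no output)
```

View pics/c1.png

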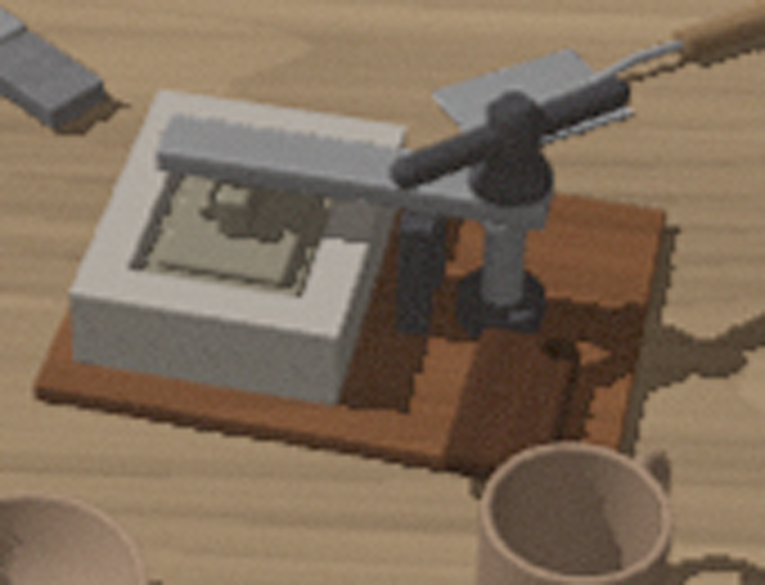

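The crop confirms it: grey clay lid with grip in the mould under the bar. The cross-bar ends are at crop (402,170) and (622,93), the hub top is at (512,100), and the mould corners are clear. Next, fit the poses.

Run:
```python
from h import *
from scipy.optimize import least_squares
d=load('scene0')
def fit(L,P,x0):
    L=np.array(L,float);P=np.array(P,float)
    def w(x):
        c,s=np.cos(x[2]),np.sin(x[2]); return np.c_[x[0]+c*L[:,0]-s*L[:,1],x[1]+s*L[:,0]+c*L[:,1],L[:,2]]
    r=least_squares(lambda x:(proj(d,w(x))-P).ravel(),x0,x_scale=[100,100,1],diff_step=1e-3,loss='soft_l1'); 
    print(r.x.round(3),(proj(d,w(r.x))-P).round(1).tolist()); return r.x
c=lambda x,y:(255+x/4.5,205+y/4.5)
g=atz(d,*c(512,230),30)
x=fit([[-80,-125,57],[-80,5,57],[80,-125,57],[80,5,57],[100,-140,12],[-100,140,12]],
 [c(160,92),c(405,127),c(72,292),c(337,335),c(37,388),c(665,211)],[g[0],g[1]-60,0])
co,s=np.cos(x[2]),np.sin(x[2]); R=np.array([[co,-s],[s,co]])
stud=x[:2]+R@[0,70]; print('stud',stud,'lid',x[:2]+R@[0,-60])
for z in(128,131): print('bar ends',atz(d,*c(402,170),z),atz(d,*c(622,93),z))
print('hub pred pix z=130,148', [((proj(d,[*stud,z])-[255,205])*4.5).round() for z in (130,148)])
e=R@np.array([0,-170]);print('bar tip',((proj(d,[*(stud+e),97])-[255,205])*4.5).round())
y=fit([[-150,90,15],[-150,-90,15],[150,90,15],[150,-90,15]],[(523,235),(446,228),(532,325),(444,315)],[500,400,0])
y2=y; co,s=np.cos(y[2]),np.sin(y[2]); print('free',y[:2]-60*np.array([co,s]))
print('tumbler pix',proj(d,[*(y[:2]+100*np.array([co,s])),15]))
print('mug',atz(d,381,357,0),'bowl',atz(d,262,352,0))
```

```text
[536.927  45.975   0.   ] [[-1.6, 3.0], [0.2, -2.8], [10.9, 5.9], [13.7, -1.1], [11.5, 6.2], [-0.9, -10.0]]
stud [536.92677805 115.97456699] lid [536.92677805 -14.02543301]
bar ends [585.9  49.7 128. ] [523.3 152.5 128. ]
bar ends [589.4  49.7 131. ] [527.1 152.1 131. ]
hub pred pix z=130,148 [array([545., 105.]), array([548.,  75.])]
bar tip [187. 146.]
[534.594 354.71    0.   ] [[-14.0, -4.1], [-12.4, 0.3], [5.4, -0.9], [3.4, 5.3]]
free [474.59412579 354.71007978]
tumbler pix [488.2 304.4]
mug [774.9 128.7   0. ] bowl [ 776.  -104.2    0. ]
```

```bash
sed -i "s/+\[d\['cx'\],d\['cy'\]\]).round(1)/+[d['cx'],d['cy']])/" h.py
cat > fit.py <<'E'
from h import *
from scipy.optimize import least_squares
def fit(d,L,P,x0):
    L=np.array(L,float);P=np.array(P,float)
    def w(x):
        c,s=np.cos(x[2]),np.sin(x[2]); return np.c_[x[0]+c*L[:,0]-s*L[:,1],x[1]+s*L[:,0]+c*L[:,1],L[:,2]]
    r=least_squares(lambda x:(proj(d,w(x))-P).ravel(),x0,x_scale=[100,100,1],loss='soft_l1'); 
    print(r.x.round(3),(proj(d,w(r.x))-P).round(1).tolist()); return r.x
E
python3 - <<'E'
from fit import *
d=load('scene0')
c=lambda x,y:(255+x/4.5,205+y/4.5)
x=fit(d,[[-80,-125,57],[-80,5,57],[80,-125,57],[80,5,57],[100,-140,12],[-100,140,12]],
 [c(160,92),c(405,127),c(72,292),c(337,335),c(37,388),c(665,211)],[537,46,-.1])
co,s=np.cos(x[2]),np.sin(x[2]); R=np.array([[co,-s],[s,co]])
stud=x[:2]+R@[0,70]; print('stud',stud,'lid',x[:2]+R@[0,-60])
for z in(128,131): print('bar ends',atz(d,*c(402,170),z),atz(d,*c(622,93),z))
print('hub pred pix z=130,148', [((proj(d,np.array([*stud,z]))-[255,205])*4.5).round() for z in (130,148)])
e=R@np.array([0,-170]);print('bar tip',((proj(d,np.array([*(stud+e),97]))-[255,205])*4.5).round())
y=fit(d,[[-150,90,15],[-150,-90,15],[150,90,15],[150,-90,15]],[(523,235),(446,228),(532,325),(444,315)],[535,355,.1])
co,s=np.cos(y[2]),np.sin(y[2]); print('free',y[:2]-60*np.array([co,s]))
print('tumbler pix',proj(d,np.array([*(y[:2]+100*np.array([co,s])),15])))
print('mug',atz(d,381,357,0),'bowl',atz(d,262,352,0),'tool',atz(d,430,210,10),atz(d,375,226,0))
E
```

```text
[ 5.44577e+02  3.23650e+01 -1.74000e-01] [[-0.2, -0.4], [0.2, -0.1], [-0.3, 0.6], [0.5, 0.7], [-0.8, -0.4], [0.6, -0.7]]
stud [556.72006942 101.30392818] lid [534.16833167 -26.72504949]
bar ends [585.9  49.7 128. ] [523.3 152.5 128. ]
bar ends [589.4  49.7 131. ] [527.1 152.1 131. ]
hub pred pix z=130,148 [array([515., 130.]), array([517., 100.])]
bar tip [163. 133.]
[ 5.33366e+02  3.65851e+02 -1.31000e-01] [[-0.4, -0.6], [0.2, -2.3], [1.8, 2.3], [-1.1, -0.1]]
free [473.88054701 373.6890724 ]
tumbler pix [487.0967777  303.59833245]
mug [774.9 128.7   0. ] bowl [ 776.  -104.2    0. ] tool [304.2 263.9  10. ] [364.6 124.6  -0. ]
```

```bash
cat > mv.py <<'E'
import sys
from h import *
def st():
    o=ctrl.get_obs(); R=cv2.Rodrigues(np.array(o['orientation'],float))[0]; return o,R
def go(x,y,z,yaw=None):
    "tool-frame delta (mm) to world target; turn (rad) so that tool y (mod 180) has world angle yaw deg"
    o,R=st(); d=R.T@(np.array([x,y,z])-o['ee_pos']); ya=np.degrees(np.arctan2(R[1,1],R[0,1]))
    print('t',round(o['t'],2),'pos',o['ee_pos'].round(1),'yaw_y',ya.round(1),'q',np.round(o['qpos'],2),'F',np.round(o['ft_force'],1),'w',round(o['width'],1))
    print('tool delta',d.round(1), 'turn', None if yaw is None else [np.radians(ya-yaw+k).round(3) for k in(-360,-180,0,180)])
if __name__=='__main__': go(*map(float,sys.argv[1:]))
E
python3 mv.py 557 101.5 220 146; python3 -c "
from h import *
d=load('scene0')
print([atz(d,*p,0) for p in((562,225),(612,215),(545,170))])"
```

```text
t 0.15 pos [145.9 607.3 241.1] yaw_y 76.5 q [ 1.32  0.42  1.63 -0.    1.09 -0.02] F [-0.1  0.1 -0.3] w 88.0
tool delta [-517.9 -395.8   21.5] turn [np.float64(-7.496), np.float64(-4.355), np.float64(-1.213), np.float64(1.928)]
[array([334.8, 586.5,  -0. ]), array([286.4, 722.8,  -0. ]), array([ 85.7, 603.4,   0. ])]
```

Request:
{"name": "arm_command", "arguments": {
  "series": [
    {"linear": [0, 0, -0.05], "turn": 0},
    {"linear": [0, 0, -0.03], "turn": 0},
    {"linear": [-0.037, -0.028, 0], "turn": 0},
    {"linear": [-0.037, -0.028, 0], "turn": 0},
    {"linear": [-0.037, -0.028, 0], "turn": 0},
    {"linear": [-0.037, -0.028, 0], "turn": 0},
    {"linear": [-0.037, -0.028, 0], "turn": 0},
    {"linear": [-0.037, -0.028, 0], "turn": 0},
    {"linear": [-0.037, -0.028, 0], "turn": 0},
    {"linear": [-0.037, -0.028, 0], "turn": 0}
  ],
  "jaw": 1
}}

```text
t: 1.15
ee_pos: [382.2, 319.1, 321.7]
orientation: [0.369, 3.12, 0.0]
ft_force: [1.1, 0.1, 0.3]
width: 87.7
grasp_force: 0.0
```

Request:
{"name": "arm_command", "arguments": {
  "series": [
    {"linear": [-0.037, -0.028, 0.01], "turn": 0},
    {"linear": [-0.037, -0.028, 0.01], "turn": 0},
    {"linear": [-0.037, -0.028, 0.01], "turn": 0},
    {"linear": [-0.037, -0.028, 0.01], "turn": 0},
    {"linear": [-0.037, -0.028, 0.01], "turn": 0},
    {"linear": [-0.037, -0.028, 0.01], "turn": 0},
    {"linear": [0, 0, 0.02], "turn": -0.14},
    {"linear": [0, 0, 0.02], "turn": -0.14},
    {"linear": [0, 0, 0], "turn": -0.14},
    {"linear": [0, 0, 0], "turn": -0.14}
  ]
}}

```text
t: 2.15
ee_pos: [557.4, 105.1, 220.4]
orientation: [0.515, -3.097, -0.0]
ft_force: [0.7, 0.9, 0.6]
width: 87.7
grasp_force: 0.0
```

Request:
{"name": "arm_command", "arguments": {
  "series": [
    {"linear": [0, 0, 0], "turn": -0.14},
    {"linear": [0, 0, 0], "turn": -0.14},
    {"linear": [0, 0, 0], "turn": -0.14},
    {"linear": [0, 0, 0], "turn": -0.14},
    {"linear": [0, 0, 0], "turn": 0},
    {"linear": [0, 0, 0], "turn": 0}
  ]
}}

```text
t: 2.75
ee_pos: [558.0, 105.5, 221.5]
orientation: [1.339, -2.842, -0.0]
ft_force: [-0.4, 0.0, -0.2]
width: 87.8
grasp_force: 0.0
```

```bash
python3 mv.py 557 101.5 138 147;python3 -c "
from h import *
d=snap('wrist','w1')"
```

```text
t 2.75 pos [558.  105.5 221.5] yaw_y 140.4 q [ 0.17  0.36  1.77 -0.    1.   -2.29] F [-0.4  0.  -0.2] w 87.8
tool delta [ 3.7 -1.8 83.5] turn [np.float64(-6.398), np.float64(-3.256), np.float64(-0.114), np.float64(3.027)]
```

View pics/w1.png

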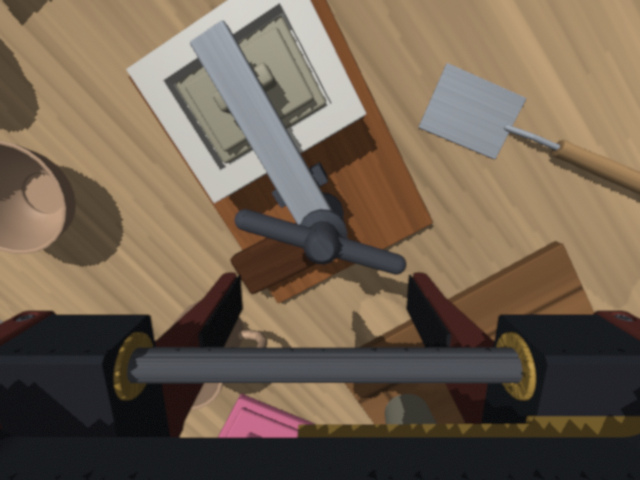

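The wrist view shows the cross-bar from (243,219) to (398,264), with the hub top at (323,243) and the fingers clear.

```bash
python3 -c "
from h import *
d=load('w1')
a,b=atz(d,243,219,130),atz(d,398,264,130); v=b-a
print(a,b,(a+b)/2,np.linalg.norm(v),np.degrees(np.arctan2(v[1],v[0])))
print(atz(d,323,243,148), 'lid grip',atz(d,250,88,72),'mould corners',[atz(d,*p,57) for p in((128,70),(217,202),(365,115))])"
```

```text
[588.1  50.7 130. ] [522.3 149.8 130. ] [555.2  100.25 130.  ] 118.95566400974782 123.58319746197019
[551.8  97.3 148. ] lid grip [528.3 -24.1  72. ] mould corners [array([ 598.7, -103.2,   57. ]), array([619.8,  24.2,  57. ]), array([466.9,  51.6,  57. ])]
```

Request:
{"name": "arm_command", "arguments": {
  "series": [
    {"linear": [0.0045, -0.001, 0], "turn": 0},
    {"linear": [0, 0, 0], "turn": -0.1},
    {"linear": [0, 0, 0], "turn": -0.07},
    {"linear": [0, 0, 0.02], "turn": 0},
    {"linear": [0, 0, 0.02], "turn": 0},
    {"linear": [0, 0, 0.02], "turn": 0},
    {"linear": [0, 0, 0.015], "turn": 0},
    {"linear": [0, 0, 0.01], "turn": 0},
    {"linear": [0, 0, 0], "turn": 0},
    {"linear": [0, 0, 0], "turn": 0}
  ]
}}

```text
t: 3.8
ee_pos: [556.3, 101.4, 137.0]
orientation: [-1.58, 2.715, -0.0]
ft_force: [-0.1, 0.1, -0.2]
width: 87.9
grasp_force: 0.0
```

```bash
python3 mv.py 556 101.3 136 150
```

```text
t 3.8 pos [556.3 101.4 137. ] yaw_y 150.4 q [ 0.16  0.48  1.83  0.    0.83 -2.47] F [-0.1  0.1 -0.2] w 87.9
tool delta [0.2 0.2 1. ] turn [np.float64(-6.276), np.float64(-3.135), np.float64(0.007), np.float64(3.148)]
```

Request:
{"name": "arm_command", "arguments": {
  "series": [
    {"linear": [0, 0, 0], "turn": 0.05},
    {"linear": [0, 0, 0], "turn": 0.1},
    {"linear": [0, 0, 0], "turn": 0.1},
    {"linear": [0, 0, 0], "turn": 0.1},
    {"linear": [0, 0, 0], "turn": 0.1},
    {"linear": [0, 0, 0], "turn": 0.1}
  ]
}}

```text
t: 4.4
ee_pos: [555.8, 100.8, 137.7]
orientation: [0.779, -3.043, 0.002]
ft_force: [-2.7, -3.1, 3.4]
width: 88.0
grasp_force: 4.6
```

```bash
python3 mv.py 556 101.3 136 150; python3 -c "
from h import *
print(ctrl.get_obs()['moment'])"
```

```text
t 4.4 pos [555.8 100.8 137.7] yaw_y 118.7 q [ 0.16  0.48  1.83 -0.    0.83 -1.91] F [-2.7 -3.1  3.4] w 88.0
tool delta [-0.4  0.4  1.7] turn [np.float64(-6.829), np.float64(-3.687), np.float64(-0.546), np.float64(2.596)]
[-0.6379507   0.52543634  0.41439089]
```

Request:
{"name": "arm_command", "arguments": {
  "series": [
    {"linear": [0, 0, 0], "turn": 0.14},
    {"linear": [0, 0, 0], "turn": 0.14},
    {"linear": [0, 0, 0], "turn": 0.14},
    {"linear": [0, 0, 0], "turn": 0.14},
    {"linear": [0, 0, 0], "turn": 0.14},
    {"linear": [0, 0, 0], "turn": 0.14},
    {"linear": [0, 0, 0], "turn": 0.14},
    {"linear": [0, 0, 0], "turn": 0.14},
    {"linear": [0, 0, 0], "turn": 0.14},
    {"linear": [0, 0, 0], "turn": 0.14}
  ]
}}

```text
t: 5.4
ee_pos: [556.9, 100.7, 138.7]
orientation: [1.365, 2.826, -0.0]
ft_force: [-1.4, -6.5, 8.3]
width: 88.0
grasp_force: 5.4
```

Request:
{"name": "arm_command", "arguments": {
  "series": [
    {"linear": [0, 0, 0], "turn": 0.14},
    {"linear": [0, 0, 0], "turn": 0.14},
    {"linear": [0, 0, 0], "turn": 0.14},
    {"linear": [0, 0, 0], "turn": 0.14},
    {"linear": [0, 0, 0], "turn": 0.14},
    {"linear": [0, 0, 0], "turn": 0.14},
    {"linear": [0, 0, 0], "turn": 0.14},
    {"linear": [0, 0, 0], "turn": 0.14},
    {"linear": [0, 0, 0], "turn": 0.14},
    {"linear": [0, 0, 0], "turn": 0.14}
  ]
}}

```text
t: 6.4
ee_pos: [556.0, 100.3, 138.3]
orientation: [2.866, 1.282, -0.001]
ft_force: [-4.0, -5.7, 7.5]
width: 88.0
grasp_force: 5.0
```

Request:
{"name": "arm_command", "arguments": {
  "series": [
    {"linear": [0, 0, 0], "turn": 0.14},
    {"linear": [0, 0, 0], "turn": 0.14},
    {"linear": [0, 0, 0], "turn": 0.14},
    {"linear": [0, 0, 0], "turn": 0.14},
    {"linear": [0, 0, 0], "turn": 0.14},
    {"linear": [0, 0, 0], "turn": 0.14},
    {"linear": [0, 0, 0], "turn": 0.14},
    {"linear": [0, 0, 0], "turn": 0.14},
    {"linear": [0, 0, 0], "turn": 0.14},
    {"linear": [0, 0, 0], "turn": 0.14}
  ]
}}

```text
t: 7.4
ee_pos: [556.9, 100.9, 138.7]
orientation: [3.02, -0.866, 0.004]
ft_force: [-2.2, -3.8, 8.1]
width: 87.8
grasp_force: 5.3
```

```bash
python3 mv.py 556 101.3 160 150; python3 -c "
from h import *
print(ctrl.get_obs()['moment'])"
```

```text
t 7.4 pos [556.9 100.9 138.7] yaw_y -122.0 q [ 0.16  0.48  1.83 -0.    0.83  2.29] F [-2.2 -3.8  8.1] w 87.8
tool delta [ -0.9   0.1 -21.3] turn [np.float64(-11.03), np.float64(-7.889), np.float64(-4.747), np.float64(-1.606)]
[-0.77697929  0.56000556  0.45764072]
```

Request:
{"name": "arm_command", "arguments": {
  "series": [
    {"linear": [0, 0, 0], "turn": -0.1},
    {"linear": [0, 0, -0.02], "turn": 0},
    {"linear": [0, 0, -0.02], "turn": 0},
    {"linear": [0, 0, 0], "turn": -0.14},
    {"linear": [0, 0, 0], "turn": -0.14},
    {"linear": [0, 0, 0], "turn": -0.14},
    {"linear": [0, 0, 0], "turn": -0.14},
    {"linear": [0, 0, 0], "turn": -0.14},
    {"linear": [0, 0, 0], "turn": -0.14},
    {"linear": [0, 0, 0], "turn": -0.14}
  ]
}}

```text
t: 8.4
ee_pos: [556.6, 101.5, 177.9]
orientation: [3.031, 0.825, 0.003]
ft_force: [1.1, -0.3, 0.2]
width: 88.1
grasp_force: 0.0
```

Request:
{"name": "arm_command", "arguments": {
  "series": [
    {"linear": [0, 0, 0], "turn": -0.14},
    {"linear": [0, 0, 0], "turn": -0.14},
    {"linear": [0, 0, 0], "turn": -0.14},
    {"linear": [0, 0, 0], "turn": -0.14},
    {"linear": [0, 0, 0], "turn": -0.14},
    {"linear": [0, 0, 0], "turn": -0.14},
    {"linear": [0, 0, 0], "turn": -0.14},
    {"linear": [0, 0, 0], "turn": -0.14},
    {"linear": [0, 0, 0], "turn": -0.14},
    {"linear": [0, 0, 0], "turn": -0.14}
  ]
}}

```text
t: 9.4
ee_pos: [556.6, 101.5, 177.9]
orientation: [1.786, 2.583, 0.002]
ft_force: [0.1, -0.2, 0.2]
width: 87.8
grasp_force: 0.0
```

Request:
{"name": "arm_command", "arguments": {
  "series": [
    {"linear": [0, 0, 0], "turn": -0.14},
    {"linear": [0, 0, 0], "turn": -0.14},
    {"linear": [0, 0, 0], "turn": -0.14},
    {"linear": [0, 0, 0], "turn": -0.14},
    {"linear": [0, 0, 0], "turn": -0.14},
    {"linear": [0, 0, 0], "turn": -0.06},
    {"linear": [0, 0, 0], "turn": 0},
    {"linear": [0, 0, 0], "turn": 0}
  ]
}}

```text
t: 10.2
ee_pos: [556.4, 101.5, 177.5]
orientation: [0.712, 3.058, 0.001]
ft_force: [-0.6, 0.1, 0.7]
width: 87.9
grasp_force: 0.0
```

```bash
python3 mv.py 556 101.3 140 63.7
```

```text
t 10.2 pos [556.4 101.5 177.5] yaw_y 63.8 q [ 0.16  0.42  1.81 -0.    0.91 -0.95] F [-0.6  0.1  0.7] w 87.9
tool delta [ 0.3 -0.4 37.5] turn [np.float64(-6.282), np.float64(-3.14), np.float64(0.001), np.float64(3.143)]
```

Request:
{"name": "arm_command", "arguments": {
  "series": [
    {"linear": [0, 0, 0.02], "turn": 0},
    {"linear": [0, 0, 0.018], "turn": 0},
    {"linear": [0, 0, 0], "turn": 0.1},
    {"linear": [0, 0, 0], "turn": 0.14},
    {"linear": [0, 0, 0], "turn": 0.14},
    {"linear": [0, 0, 0], "turn": 0.14},
    {"linear": [0, 0, 0], "turn": 0.14},
    {"linear": [0, 0, 0], "turn": 0.14},
    {"linear": [0, 0, 0], "turn": 0.14},
    {"linear": [0, 0, 0], "turn": 0.14}
  ]
}}

```text
t: 11.2
ee_pos: [555.9, 100.2, 138.5]
orientation: [2.188, 2.253, -0.003]
ft_force: [0.4, -5.6, -2.3]
width: 87.7
grasp_force: 5.0
```

```bash
python3 mv.py 556 101.3 140 1.3;  python3 -c "
from h import *
print(ctrl.get_obs()['moment'])"
```

```text
t 11.2 pos [555.9 100.2 138.5] yaw_y 1.7 q [ 0.16  0.48  1.83 -0.    0.83  0.13] F [ 0.4 -5.6 -2.3] w 87.7
tool delta [ 1.   0.1 -1.5] turn [np.float64(-6.277), np.float64(-3.135), np.float64(0.007), np.float64(3.148)]
[-1.11245384 -0.11130077  0.50165126]
```

Request:
{"name": "arm_command", "arguments": {
  "series": [
    {"linear": [0, 0, 0], "turn": -0.1},
    {"linear": [0, 0, -0.03], "turn": 0},
    {"linear": [0, 0, -0.04], "turn": 0},
    {"linear": [0, 0, 0], "turn": 0.13},
    {"linear": [-0.036, -0.02, 0], "turn": 0},
    {"linear": [-0.036, -0.02, 0], "turn": 0},
    {"linear": [-0.036, -0.02, 0], "turn": 0},
    {"linear": [-0.021, -0.013, 0], "turn": 0},
    {"linear": [0, 0, 0.02], "turn": 0},
    {"linear": [0, 0, 0], "turn": 0}
  ],
  "jaw": -1
}}

```text
t: 12.2
ee_pos: [482.3, -28.5, 187.7]
orientation: [-2.218, -2.223, 0.002]
ft_force: [-0.4, -0.4, -0.7]
width: 11.4
grasp_force: 0.0
```

```bash
python3 mv.py 483 -28 113 0; python3 -c "
from h import *
S=np.array([556,101.3])
P=[]
for f in np.linspace(0,1.25,19):
    a=np.radians(-100)+f; u=np.array([np.cos(a),np.sin(a)]); t=np.array([-u[1],u[0]]); P.append(S+140*u-30*t)
P=np.array(P);print(P[0],P[-1]);print(np.diff(P,axis=0)[:,::-1].round(1).tolist())
d=snap('side','s1'); cv2.imwrite('pics/c2.png',cv2.resize(d['frame'][150:330,200:440],(0,0),fx=3,fy=3))"
```

```text
t 12.2 pos [482.3 -28.5 187.7] yaw_y 0.1 q [-0.08  0.3   1.98  0.    0.87 -0.09] F [-0.4 -0.4 -0.7] w 11.4
tool delta [ 0.5  0.9 74.7] turn [np.float64(-6.281), np.float64(-3.139), np.float64(0.002), np.float64(3.144)]
[502.14502254 -31.36364009] [664.91407527   8.36064231]
[[-3.4, 9.3], [-2.8, 9.5], [-2.1, 9.7], [-1.4, 9.8], [-0.7, 9.9], [-0.0, 9.9], [0.7, 9.9], [1.3, 9.9], [2.0, 9.7], [2.7, 9.6], [3.3, 9.4], [4.0, 9.1], [4.6, 8.8], [5.2, 8.5], [5.8, 8.1], [6.3, 7.7], [6.9, 7.2], [7.3, 6.7]]
```

View pics/c2.png

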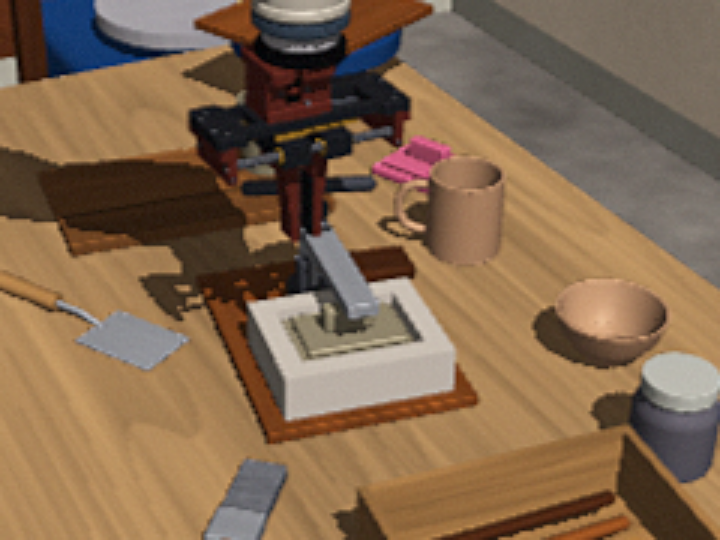

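The side view shows the bar now raised above the lid's grip (crop 345,290) and still across the mould, with nothing else moved. Next I lower the closed fingers beside it and swing it.

Request:
{"name": "arm_command", "arguments": {
  "series": [
    {"linear": [0, 0, 0.03], "turn": 0},
    {"linear": [0, 0, 0.03], "turn": 0},
    {"linear": [0, 0, 0.014], "turn": 0},
    {"linear": [0, 0, 0], "turn": 0},
    {"linear": [-0.0015, 0.01, 0], "turn": 0},
    {"linear": [-0.0015, 0.01, 0], "turn": 0},
    {"linear": [-0.0034, 0.0093, 0], "turn": 0},
    {"linear": [-0.0028, 0.0095, 0], "turn": 0},
    {"linear": [-0.0021, 0.0097, 0], "turn": 0},
    {"linear": [-0.0014, 0.0098, 0], "turn": 0}
  ]
}}

```text
t: 13.25
ee_pos: [542.6, -40.6, 114.8]
orientation: [-2.216, -2.226, 0.0]
ft_force: [-3.1, 2.2, 2.1]
width: 0.3
grasp_force: 1.3
```

```bash
python3 mv.py 541 -41 113 0
```

```text
t 13.25 pos [542.6 -40.6 114.8] yaw_y 0.3 q [-0.1   0.49  1.89  0.    0.76 -0.1 ] F [-3.1  2.2  2.1] w 0.3
tool delta [-0.4 -1.6  1.8] turn [np.float64(-6.278), np.float64(-3.137), np.float64(0.005), np.float64(3.146)]
```

The force is about 3 N, so the bar is moving freely.

Request:
{"name": "arm_command", "arguments": {
  "series": [
    {"linear": [-0.0007, 0.0099, 0], "turn": 0},
    {"linear": [0, 0.0099, 0], "turn": 0},
    {"linear": [0.0007, 0.0099, 0], "turn": 0},
    {"linear": [0.0013, 0.0099, 0], "turn": 0},
    {"linear": [0.002, 0.0097, 0], "turn": 0},
    {"linear": [0.0027, 0.0096, 0], "turn": 0},
    {"linear": [0.0033, 0.0094, 0], "turn": 0},
    {"linear": [0.004, 0.0091, 0], "turn": 0},
    {"linear": [0.0046, 0.0088, 0], "turn": 0},
    {"linear": [0.0052, 0.0085, 0], "turn": 0}
  ]
}}

```text
t: 14.25
ee_pos: [637.4, -16.4, 114.7]
orientation: [2.216, 2.227, -0.0]
ft_force: [-2.3, 0.1, 0.7]
width: -0.0
grasp_force: 1.2
```

Request:
{"name": "arm_command", "arguments": {
  "series": [
    {"linear": [0.0058, 0.0081, 0], "turn": 0},
    {"linear": [0.0063, 0.0077, 0], "turn": 0},
    {"linear": [0.0069, 0.0072, 0], "turn": 0},
    {"linear": [0, 0, 0], "turn": 0},
    {"linear": [0, 0, 0], "turn": 0}
  ]
}}

```text
t: 14.75
ee_pos: [660.3, 2.6, 114.9]
orientation: [2.215, 2.227, 0.002]
ft_force: [0.3, -1.1, -0.6]
width: 0.6
grasp_force: 0.0
```

Request:
{"name": "arm_command", "arguments": {
  "series": [
    {"linear": [-0.015, -0.01, 0], "turn": 0},
    {"linear": [0, 0, -0.03], "turn": 0},
    {"linear": [0, -0.02, -0.04], "turn": 0},
    {"linear": [0, -0.03, -0.03], "turn": 0},
    {"linear": [0, -0.04, 0], "turn": 0},
    {"linear": [0, 0, 0], "turn": 0},
    {"linear": [0, 0, 0], "turn": 0}
  ],
  "jaw": -1
}}

```text
t: 15.45
ee_pos: [558.9, -14.1, 215.3]
orientation: [2.216, 2.225, 0.001]
ft_force: [1.1, 0.5, -0.3]
width: 0.7
grasp_force: 0.0
```

```bash
python3 mv.py 534 -26.7 150 80; python3 -c "
from h import *
d=snap('wrist','w2');d=snap('scene','s2')
cv2.imwrite('pics/c3.png',np.hstack([cv2.resize(load('w2')['frame'],(400,300)),cv2.resize(d['frame'][185:365,235:475],(400,300))]))"
```

```text
t 15.45 pos [558.9 -14.1 215.3] yaw_y 0.2 q [-0.05  0.36  1.8  -0.    0.98 -0.05] F [ 1.1  0.5 -0.3] w 0.7
tool delta [-12.5 -25.   65.2] turn [np.float64(-7.675), np.float64(-4.534), np.float64(-1.392), np.float64(1.749)]
```

View pics/c3.png

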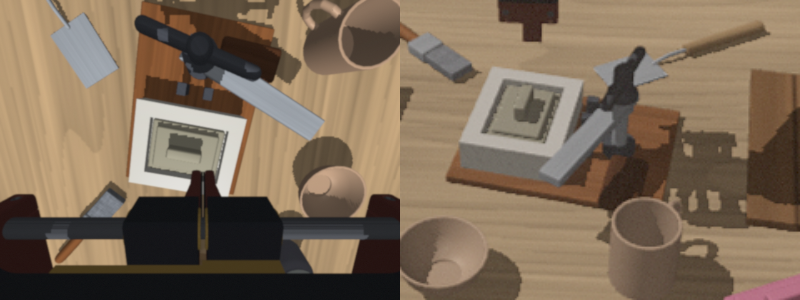

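The bar is swung clear (end at left panel (318,128)) and the lid's grip is exposed at (185,146). Next: a zoom to measure the grip.

```bash
python3 -c "
from h import *
d=load('w2')
print('bar end',atz(d,510,206,106),'stud hub',atz(d,321,72,155))
cv2.imwrite('pics/c4.png',cv2.resize(d['frame'][150:310,200:400],(0,0),fx=4,fy=3.75-0.0,interpolation=cv2.INTER_CUBIC) if 0 else cv2.resize(d['frame'][160:310,200:400],(0,0),fx=4,fy=4,interpolation=cv2.INTER_CUBIC))"
```

```text
bar end [701.8  17.5 106. ] stud hub [557.1 100.8 155. ]
```

View pics/c4.png

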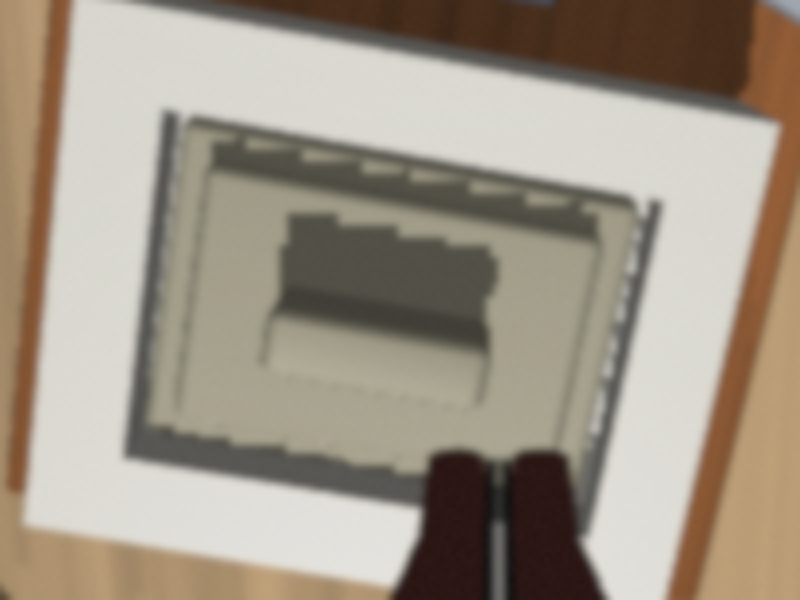

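The grip's top-face corners are at crop (280,310), (488,345), (478,405), (268,370).

```bash
python3 -c "
from h import *
d=load('w2')
p=np.array([atz(d,200+x/4,160+y/4,81) for x,y in((280,310),(488,345),(478,405),(268,370))]);v=p[1]-p[0]
print(p,p.mean(0),np.linalg.norm(v),np.linalg.norm(p[3]-p[0]),np.degrees(np.arctan2(v[1],v[0])))
v=p[2]-p[3];print(np.degrees(np.arctan2(v[1],v[0])))"; python3 mv.py 534 -26.7 74 80
```

```text
[[512.5 -15.2  81. ]
 [557.5 -23.   81. ]
 [555.3 -36.8  81. ]
 [509.3 -28.9  81. ]] [533.65  -25.975  81.   ] 45.670997361564154 14.068759717899795 -9.833563964207116
-9.74486338842796
t 15.55 pos [560.4 -13.8 214.8] yaw_y 0.3 q [-0.05  0.36  1.8  -0.    0.98 -0.05] F [ 0.  -0.4  0.4] w 0.4
tool delta [-12.8 -26.6 140.8] turn [np.float64(-7.675), np.float64(-4.533), np.float64(-1.392), np.float64(1.75)]
```

Request:
{"name": "arm_command", "arguments": {
  "series": [
    {"linear": [-0.0128, -0.0266, 0], "turn": 0},
    {"linear": [0, 0, 0], "turn": -0.139},
    {"linear": [0, 0, 0], "turn": -0.139},
    {"linear": [0, 0, 0], "turn": -0.139},
    {"linear": [0, 0, 0], "turn": -0.139},
    {"linear": [0, 0, 0.02], "turn": -0.139},
    {"linear": [0, 0, 0.02], "turn": -0.139},
    {"linear": [0, 0, 0.02], "turn": -0.139},
    {"linear": [0, 0, 0.02], "turn": -0.139},
    {"linear": [0, 0, 0], "turn": -0.139}
  ],
  "jaw": 0
}}

```text
t: 16.55
ee_pos: [532.4, -26.2, 131.5]
orientation: [-0.483, -3.1, 0.001]
ft_force: [-0.3, -0.6, 0.5]
width: 43.8
grasp_force: 0.0
```

Request:
{"name": "arm_command", "arguments": {
  "series": [
    {"linear": [0, 0, 0], "turn": -0.139},
    {"linear": [0, 0, 0], "turn": 0},
    {"linear": [0, 0, 0], "turn": 0}
  ]
}}

```text
t: 16.85
ee_pos: [533.7, -26.3, 134.3]
orientation: [-0.282, -3.129, 0.0]
ft_force: [-0.5, -1.1, 0.2]
width: 43.7
grasp_force: 0.0
```

```bash
python3 mv.py 534 -26.5 80 80.2
```

```text
t 16.85 pos [533.7 -26.3 134.3] yaw_y 79.7 q [-0.07  0.45  1.9  -0.    0.79 -1.46] F [-0.5 -1.1  0.2] w 43.7
tool delta [-0.4 -0.2 54.3] turn [np.float64(-6.292), np.float64(-3.15), np.float64(-0.009), np.float64(3.133)]
```

Request:
{"name": "arm_command", "arguments": {
  "series": [
    {"linear": [0, 0, 0.02], "turn": 0},
    {"linear": [0, 0, 0.02], "turn": 0},
    {"linear": [0, 0, 0.01], "turn": 0},
    {"linear": [0, 0, 0.005], "turn": 0},
    {"linear": [0, 0, 0], "turn": 0}
  ]
}}

```text
t: 17.35
ee_pos: [533.0, -26.1, 79.3]
orientation: [-0.277, -3.129, 0.0]
ft_force: [1.6, 0.1, 0.5]
width: 44.0
grasp_force: 0.0
```

Request:
{"name": "arm_command", "arguments": {
  "series": [
    {"linear": [0, 0, 0], "turn": 0},
    {"linear": [0, 0, 0], "turn": 0},
    {"linear": [0, 0, 0], "turn": 0},
    {"linear": [0, 0, 0], "turn": 0},
    {"linear": [0, 0, 0], "turn": 0},
    {"linear": [0, 0, 0], "turn": 0},
    {"linear": [0, 0, 0], "turn": 0}
  ],
  "jaw": -1
}}

```text
t: 18.05
ee_pos: [533.4, -26.4, 80.2]
orientation: [0.276, 3.129, -0.0]
ft_force: [-0.7, -2.0, 6.3]
width: 15.9
grasp_force: 30.0
```

Request:
{"name": "arm_command", "arguments": {
  "series": [
    {"linear": [0, 0, -0.01], "turn": 0},
    {"linear": [0, 0, -0.01], "turn": 0},
    {"linear": [0, 0, -0.01], "turn": 0},
    {"linear": [0, 0, -0.015], "turn": 0},
    {"linear": [0, 0, -0.02], "turn": 0},
    {"linear": [0, 0, -0.02], "turn": 0},
    {"linear": [0, 0, -0.02], "turn": 0},
    {"linear": [0, 0, -0.02], "turn": 0},
    {"linear": [0, 0, -0.02], "turn": 0},
    {"linear": [0, 0, 0], "turn": 0}
  ]
}}

```text
t: 19.05
ee_pos: [534.6, -26.1, 227.8]
orientation: [0.275, 3.124, 0.0]
ft_force: [1.0, 0.1, -4.0]
width: 15.8
grasp_force: 30.0
```

```bash
python3 mv.py 474 373.7 225 82.5
```

```text
t 19.05 pos [534.6 -26.1 227.8] yaw_y 79.9 q [-0.07  0.31  1.84  0.    0.98 -1.47] F [ 1.   0.1 -4. ] w 15.8
tool delta [129.5 383.1   2.3] turn [np.float64(-6.328), np.float64(-3.186), np.float64(-0.045), np.float64(3.097)]
```

Request:
{"name": "arm_command", "arguments": {
  "series": [
    {"linear": [0.008, 0.0241, 0], "turn": -0.045},
    {"linear": [0.013, 0.038, 0], "turn": 0},
    {"linear": [0.013, 0.038, 0], "turn": 0},
    {"linear": [0.013, 0.038, 0], "turn": 0},
    {"linear": [0.013, 0.038, 0], "turn": 0},
    {"linear": [0.013, 0.038, 0], "turn": 0},
    {"linear": [0.013, 0.038, 0], "turn": 0},
    {"linear": [0.013, 0.038, 0], "turn": 0},
    {"linear": [0.013, 0.038, 0], "turn": 0},
    {"linear": [0.0087, 0.0275, 0], "turn": 0}
  ]
}}

```text
t: 20.05
ee_pos: [459.5, 344.4, 223.7]
orientation: [-0.203, -3.134, 0.001]
ft_force: [1.3, 0.5, -4.4]
width: 15.8
grasp_force: 30.0
```

Request:
{"name": "arm_command", "arguments": {
  "series": [
    {"linear": [0.005, 0.014, 0], "turn": 0},
    {"linear": [0, 0, 0], "turn": 0},
    {"linear": [0, 0, 0], "turn": 0}
  ]
}}

```text
t: 20.35
ee_pos: [457.3, 356.1, 224.0]
orientation: [-0.204, -3.134, 0.002]
ft_force: [0.6, -0.2, -4.2]
width: 15.7
grasp_force: 30.0
```

```bash
python3 mv.py 474 373.7 60 82.5; python3 -c "
from h import *
d=snap('wrist','w3')
cv2.imwrite('pics/c5.png',np.hstack([cv2.resize(d['frame'],(400,300)),cv2.resize(snap('scene','s3')['frame'][180:345,400:620],(400,300))]))"
```

```text
t 20.35 pos [457.3 356.1 224. ] yaw_y 82.5 q [ 0.64  0.38  1.75 -0.    1.02 -0.8 ] F [ 0.6 -0.2 -4.2] w 15.7
tool delta [-14.4  19.8 163.9] turn [np.float64(-6.283), np.float64(-3.141), np.float64(0.001), np.float64(3.142)]
```

View pics/c5.png

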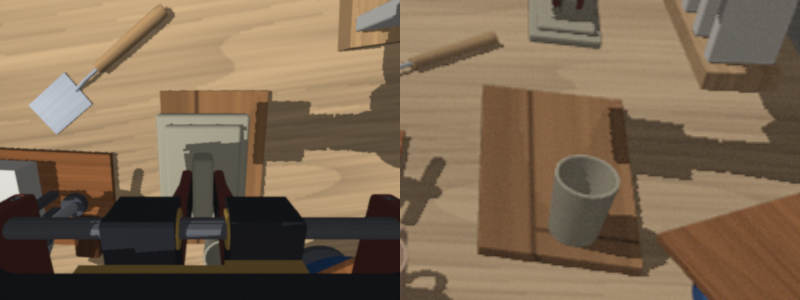

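The lid hangs level. In the wrist view the free-end edge of the board runs from (161,92) to (271,90), and the tumbler is away at the other end. I use that edge to check the target.

```bash
python3 -c "
from h import *
d=load('w3');a,b=atz(d,161*1.6,92*1.6,15),atz(d,271*1.6,90.5*1.6,15)
v=(b-a)/np.linalg.norm(b-a); n=np.array([v[1],-v[0],0]); print(a,b,np.linalg.norm(b-a),np.degrees(np.arctan2(n[1],n[0])),(a+b)/2+90*n)
d=load('scene0');k=.125;print((np.array(atz(d,446,228,15))+atz(d,523,235,15))/2+90*np.array([np.cos(.13),-np.sin(.13),0]))"
```

```text
[376.  298.8  15. ] [397.  477.1  15. ] 179.53242047051 -6.717294525265573 [475.88218489 377.42265349  15.        ]
[479.39057043 373.28292716  15.        ]
```

Request:
{"name": "arm_command", "arguments": {
  "series": [
    {"linear": [-0.015, 0.022, 0], "turn": 0},
    {"linear": [0, 0, 0.02], "turn": 0},
    {"linear": [0, 0, 0.025], "turn": 0},
    {"linear": [0, 0, 0.025], "turn": 0},
    {"linear": [0, 0, 0.025], "turn": 0},
    {"linear": [0, 0, 0.02], "turn": 0},
    {"linear": [0, 0, 0.015], "turn": 0},
    {"linear": [0, 0, 0.01], "turn": 0},
    {"linear": [0, 0, 0], "turn": 0},
    {"linear": [0, 0, 0], "turn": 0}
  ]
}}

```text
t: 21.45
ee_pos: [475.9, 376.8, 85.2]
orientation: [0.206, 3.134, 0.001]
ft_force: [1.1, 0.2, -3.4]
width: 16.1
grasp_force: 30.0
```

Request:
{"name": "arm_command", "arguments": {
  "series": [
    {"linear": [0, 0, 0.008], "turn": 0},
    {"linear": [0, 0, 0.006], "turn": 0},
    {"linear": [0, 0, 0.003], "turn": 0},
    {"linear": [0, 0, 0.002], "turn": 0},
    {"linear": [0, 0, 0], "turn": 0},
    {"linear": [0, 0, 0], "turn": 0}
  ]
}}

```text
t: 22.05
ee_pos: [475.5, 376.9, 65.7]
orientation: [0.205, 3.135, 0.0]
ft_force: [0.4, -0.4, -4.2]
width: 15.7
grasp_force: 30.0
```

Request:
{"name": "arm_command", "arguments": {
  "series": [
    {"linear": [0, 0, 0.003], "turn": 0},
    {"linear": [0, 0, 0.002], "turn": 0},
    {"linear": [0, 0, 0.001], "turn": 0},
    {"linear": [0, 0, 0.001], "turn": 0},
    {"linear": [0, 0, 0], "turn": 0}
  ]
}}

```text
t: 22.55
ee_pos: [475.4, 376.7, 58.5]
orientation: [-0.205, -3.135, 0.0]
ft_force: [0.1, 0.1, -4.6]
width: 15.8
grasp_force: 30.0
```

Request:
{"name": "arm_command", "arguments": {
  "series": [
    {"linear": [0, 0, 0.001], "turn": 0},
    {"linear": [0, 0, 0], "turn": 0},
    {"linear": [0, 0, 0], "turn": 0}
  ]
}}

```text
t: 22.85
ee_pos: [475.5, 376.8, 58.3]
orientation: [0.205, 3.135, 0.0]
ft_force: [-2.4, -0.8, 3.5]
width: 15.7
grasp_force: 30.0
```

Contact: the wrist force went from -4.5 to +3.5 N. I release and retreat upward.

Request:
{"name": "arm_command", "arguments": {
  "series": [
    {"linear": [0, 0, 0], "turn": 0},
    {"linear": [0, 0, 0], "turn": 0},
    {"linear": [0, 0, 0], "turn": 0},
    {"linear": [0, 0, 0], "turn": 0},
    {"linear": [0, 0, 0], "turn": 0},
    {"linear": [0, 0, -0.01], "turn": 0},
    {"linear": [0, 0, -0.02], "turn": 0},
    {"linear": [0, 0, -0.03], "turn": 0},
    {"linear": [0, 0, -0.04], "turn": 0},
    {"linear": [0, 0, -0.04], "turn": 0}
  ],
  "jaw": 0
}}

```text
t: 23.85
ee_pos: [475.2, 376.5, 199.4]
orientation: [-0.205, -3.134, 0.001]
ft_force: [0.3, 0.1, -0.4]
width: 44.0
grasp_force: 0.0
```

Request:
{"name": "arm_command", "arguments": {
  "series": [
    {"linear": [0, 0, -0.03], "turn": 0},
    {"linear": [0, 0, 0], "turn": 0},
    {"linear": [0, 0, 0], "turn": 0},
    {"linear": [0, 0, 0], "turn": 0}
  ]
}}

```text
t: 24.25
ee_pos: [474.8, 376.2, 226.6]
orientation: [-0.205, -3.133, 0.002]
ft_force: [0.0, 0.0, 0.3]
width: 44.1
grasp_force: 0.0
```

```bash
python3 -c "
from h import *
cv2.imwrite('pics/c6.png',cv2.resize(snap('scene','s4')['frame'][180:380,240:560],(800,500)))"
```

```text
(no output)
```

View pics/c6.png

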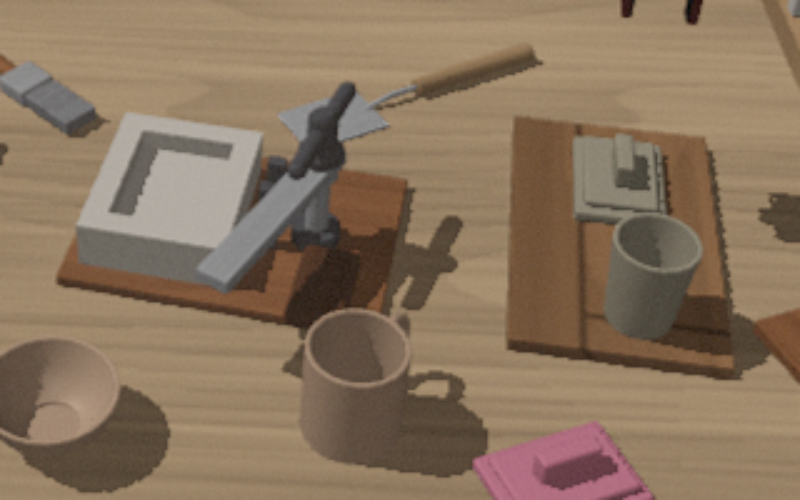

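The lid lies flat and upright on the free end, at crop (620,178). The bar is swung clear and nothing else has moved.

```bash
python3 -c "
from h import *
print(ctrl.close_job())"
```

```text
the job is handed in; nothing more can be done
None
```

I handed the job in at about 24 s: the clamp was loosened 0.9 turn, the bar swung about 1.2 rad clear, and the lid set down flat and released on the free end of the ware board; the judging result was not shown to me.

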